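# Fetch the suspect cell from behind the others in a gravity rack

### The arm

A 6-joint arm with a two-finger parallel gripper is mounted at the origin on a cart in front of the work surface, level with it; the furniture and walls round the work are solid. World frame = base frame: x ahead of the robot, y to its left, z up, the work surface at z = 0. Lengths are in m, angles in rad, forces in N, time in s.
With the tool pointing down it reaches from about 0.35 to 0.85 m from the base axis. Payload 8.1 kg.
Tool frame: the origin (TCP) lies between the finger pads; the fingertips stand 14 mm ahead of it and the grasp point (between the pads) lies 5 mm behind it (robot.tcp_to_tips is the z of the fingertips in the tool frame, in m); z points along the fingers, y is the line along which they close (so a half turn about z gives the same grasp; the last joint's range is limited). The gripper opens to 93 mm and grips with 3 to 60 N. Pads are 15 mm wide; open, the fingers measure 128 mm over their backs; the gripper's body (75 mm by 188 mm) begins 65 mm behind the grasp point.
Start: joints at [-0.085, 0.13, 1.488, -0, 1.523, -0.085], TCP at [0.6, 0, 0.233] pointing down, gripper open.
Joint ranges: [-2.96, 2.96], [-0.89, 2.26], [0.02, 2.5], [-1.34, 4.48], [0, 2.73], [-2.66, 2.66]. Speed limits (rad/s): [2.39, 2.39, 2.79, 3.14, 3.14, 3.14].

### API

Orientations are given as a rotation vector (axis times angle).
In Python, from plant import sensors, read_camera, robot gives the robot as it stands.
- The arm moves only by the tool send_path, called after "Call:" by a JSON object that holds its "method" and its "body". Schema: {"type":"object","properties":{"motion":{"type":"array","items":{"type":"array","items":{"type":"array","items":{"type":"number"},"minItems":5,"maxItems":5},"minItems":1,"maxItems":20},"minItems":1,"maxItems":1},"grip_n":{"type":"number"},"only":{"type":"string"},"quiet":{"type":"boolean"},"lines":{"type":"string"}},"required":["motion"],"additionalProperties":false}. motion is a list that holds a single list of rows (three levels of brackets), with 1 to 20 rows, each of 5 numbers: the finger opening in m, then dx, dy, dz in shares of the most that a row can go, 1 being 50 mm, then a turn about the tool's z in a scale on which 1.0 is 180 degrees; each row shifts and turns the commanded pose from where the row before left it, along the tool's axes as they then stand; what a row does not reach is not made up. A row lasts 1/10 s, in which the tool goes at most 0.05 m and 0.15 rad, less where a joint would pass 70% of its speed; a pose out of reach is approached as far as the arm can. The fingers move at their own pace and stop on an object; grip_n is the grip in N (left out, the last holds). Time passes only in rows, so rows that do not move let the fingers close. The tool returns the time, the measured TCP pose, the force, the opening and the grip force at its end. only (a regular expression) keeps the lines of the reply that match it, lines (a string "A,B") keeps lines A to B, and quiet returns only ok. Shift and turn numbers lie between -1 and 1, and a call with a number outside is refused. Input that does not fit is refused with a message, and nothing moves.
- sensors.read_state(): the state, without advancing time (a new reading comes with each control period).
- read_camera(name): name is "scene" or "side" or "wrist"; returns a dict with "image" (400x640x3 uint8, red, green, blue), "depth" (400x640 float32, m along the optical axis (not along the pixel's ray), 0 where there is no reading), "fx", "fy", "cx", "cy" (pixels), "R" (3x3) and "t" (3): a world point X has camera coordinates R X + t. Camera axes: x right, y down, z forward; pixel columns grow to the right and rows downward; lengths in m; the calibration is good to about 2 mm. The wrist camera is an equidistant fisheye: a pixel r from the principal point sees the ray r / f radians off the axis. A picture is of the moment at which its call begins.
- robot.close_job(): hands the job in; it is judged then, once.
The state is a dict: "t": time; "q": joint angles; "dq": joint speeds; "joint_torque": joint torques, N m; "tool_pos": TCP position; "orientation": TCP orientation; "force": force on the tool from outside, world axes, zero at the start; "wrist_torque": the same for the moment, N m; "opening": finger opening in m; "gripper_force": force on a finger pad.
Only numpy, scipy, OpenCV 4.12 (cv2) and the standard library are available. Lean on these libraries where they do the work, as an engineer would, in place of code of your own. Each camera call takes 0.05 s, during which the arm holds its last target. There are 200 camera calls.

### The job

The red cell is the last of three in the sloped gravity rack and has to go on the black tester. Take the two cells in front of it out at the stop, one after the other, and park the blue one on the blue rest and the yellow one on the yellow rest; when the red cell has rolled down, lay it in the tester's trough, each cell centred on its rest. With the red cell on the tester, load the blue and yellow cells back into the rack from its upper end so that they stand in the same order as before; let no cell fall to the bench and leave the other things on the bench where they are.

Things in the scene. Friction and masses are not known exactly. Their poses are not given: they have to be found in the camera images.
- rack: fixed aluminium rack, deck 44 mm wide, sloping 5 deg down its -x to a black stop. Origin on the bench below the cell at the stop; x up the slope, y along the cells, z up. Cell centres (mm): (0,0,62) at the stop, (34,0,65), (68,0,68). From x=26 to 90 cheeks and arches (27 mm above the axes) with a rod keep them in: take them at the stop by the ends, which overhang 8 mm; the next rolls down.
- rack_load (a point): the open upper end of the rack, at (120, 0, 72.5 mm) in the rack's frame and with its axes: the centre of a cell resting on the deck there. A cell let go here (or up to 5 mm higher) lying along y rolls down by itself to the stop or to the next cell. The cheeks (2.5 mm clearance at each end of a cell) flare open from x = 90 to 104 mm; a lip ends the deck at x = 141 mm.
- cell_blue: battery cell, cylinder 34 mm in diameter and 60 mm long, flat ends, 0.14 kg, blue sleeve with a thin white band near one end. Origin at its centre; its own y axis is the cylinder axis (horizontal), either way round. It rolls about y, so its roll, pitch and yaw may come out flipped: use the direction of its y axis only. At the start it is first or second in the rack.
- cell_yellow: battery cell, cylinder 34 mm in diameter and 60 mm long, flat ends, 0.14 kg, yellow sleeve with a thin white band near one end. Origin at its centre; its own y axis is the cylinder axis (horizontal), either way round. It rolls about y, so its roll, pitch and yaw may come out flipped: use the direction of its y axis only. At the start it is first or second in the rack.
- cell_red: battery cell, cylinder 34 mm in diameter and 60 mm long, flat ends, 0.14 kg, red sleeve with a thin white band near one end. Origin at its centre; its own y axis is the cylinder axis (horizontal), either way round. It rolls about y, so its roll, pitch and yaw may come out flipped: use the direction of its y axis only. At the start it is third in the rack.
- rest_blue: fixed blue plastic rest with a V trough, base 62 x 44 mm, origin at the centre of its underside. The trough runs along y; a cell in it has its centre at (0, 0, 42 mm) and its ends overhang by 8 mm each side, so fingers can hold it by its flat ends from above.
- rest_yellow: fixed yellow plastic rest with a V trough, base 62 x 44 mm, origin at the centre of its underside. The trough runs along y; a cell in it has its centre at (0, 0, 42 mm) and its ends overhang by 8 mm each side, so fingers can hold it by its flat ends from above.
- tester: fixed black plastic rest with a V trough, base 62 x 44 mm, origin at the centre of its underside. The trough runs along y; a cell in it has its centre at (0, 0, 42 mm) and its ends overhang by 8 mm each side, so fingers can hold it by its flat ends from above. It is the tester: brass strips in the trough; at x = 30 to 56 mm a housing 60 mm wide, 30 mm high, with a green display.
- flux_tin: bystander: round red and cream tin, 50 mm in diameter, 23 mm high, origin at the centre of its underside. Leave alone.
- side_cutter: bystander: red-handled side cutter lying flat, 117 x 47 x 11 mm, origin at the centre of its underside. Leave alone.
Not all that is in view belongs to the job. Leave any turquoise look-alike of the rest_blue alone.

How it is judged:
On the way, in this order (a step that is already met when the one before it is completed fails the run):
1. the first cell lies on the rest of its colour (((x of cell_blue in the frame of rest_blue between -0.008 and 0.008 m and y of cell_blue in the frame of rest_blue between -0.01 and 0.01 m and z of cell_blue in the frame of rest_blue between 0.036 and 0.048 m and angle between the y axis of cell_blue and the y axis of rest_blue, either way round below 0.2 rad and linear speed of cell_blue below 0.03 m/s) or (x of cell_yellow in the frame of rest_yellow between -0.008 and 0.008 m and y of cell_yellow in the frame of rest_yellow between -0.01 and 0.01 m and z of cell_yellow in the frame of rest_yellow between 0.036 and 0.048 m and angle between the y axis of cell_yellow and the y axis of rest_yellow, either way round below 0.2 rad and linear speed of cell_yellow below 0.03 m/s))), for 0.2 s.
2. the blue and the yellow cell lie on their rests (x of cell_blue in the frame of rest_blue between -0.008 and 0.008 m and y of cell_blue in the frame of rest_blue between -0.01 and 0.01 m and z of cell_blue in the frame of rest_blue between 0.036 and 0.048 m and angle between the y axis of cell_blue and the y axis of rest_blue, either way round below 0.2 rad and linear speed of each of cell_blue, cell_yellow below 0.03 m/s and x of cell_yellow in the frame of rest_yellow between -0.008 and 0.008 m and y of cell_yellow in the frame of rest_yellow between -0.01 and 0.01 m and z of cell_yellow in the frame of rest_yellow between 0.036 and 0.048 m and angle between the y axis of cell_yellow and the y axis of rest_yellow, either way round below 0.2 rad), for 0.2 s.
3. the red cell lies on the tester while the other two are still on their rests (all of step 2 and x of cell_red in the frame of tester between -0.008 and 0.008 m and y of cell_red in the frame of tester between -0.01 and 0.01 m and z of cell_red in the frame of tester between 0.036 and 0.048 m and angle between the y axis of cell_red and the y axis of tester, either way round below 0.2 rad and linear speed of cell_red below 0.03 m/s), for 0.2 s.
At the end, for the whole second after the job is handed in: the red cell lies in the tester's trough (within 8 mm across, 10 mm along, 6 mm in height, 0.2 rad), the blue and the yellow cell are back in the rack, each within 12 mm of where it stood at the start (so in the same order, down against the stop), all released and at rest (x of cell_red in the frame of tester between -0.008 and 0.008 m and y of cell_red in the frame of tester between -0.01 and 0.01 m and z of cell_red in the frame of tester between 0.036 and 0.048 m and angle between the y axis of cell_red and the y axis of tester, either way round below 0.2 rad and linear speed of cell_red below 0.03 m/s and distance of each of cell_blue, cell_yellow from where it was at the start of the episode below 0.012 m and linear speed of each of cell_blue, cell_yellow below 0.02 m/s and contact force between the fingers and cell_blue below 0.2 N and contact force between the fingers and cell_yellow below 0.2 N and contact force between the fingers and cell_red below 0.2 N); the robot touches nothing.
It fails at once if the blue cell falls to the bench (height (world z) of cell_blue below 0.024 m).
It fails at once if the yellow cell falls to the bench (height (world z) of cell_yellow below 0.024 m).
It fails at once if the red cell falls to the bench (height (world z) of cell_red below 0.024 m).
It fails at once if the flux tin is disturbed (distance of flux_tin from where it was at the start of the episode above 0.03 m).
It fails at once if the side cutter is disturbed (distance of side_cutter from where it was at the start of the episode above 0.03 m).
It also fails if it takes over 96 s, if anything falls off the work surface, if the arm or the gripper's body presses on something with over 40 N, if the wrist force passes 120 N, or if a joint passes its speed limit or range.

## Working session

There is one attempt and no reset: what is moved stays moved. The work goes in short steps, Python scripts to look and compute and a tool call to move; the robot and the scene stay as the last step left them, time stands still between calls to the robot, and variables do not carry over. Pictures are saved under pics/ and viewed, at most 14 in all, crops included, and the job is handed in when it is done.

```bash
ls; mkdir -p pics
```

Create h.py:
```python
import numpy as np, cv2
from plant import sensors, read_camera, robot
def cloud(c):
    v,u=np.mgrid[0:400,0:640]; d=c["depth"]
    P=np.stack([(u-c["cx"])/c["fx"]*d,(v-c["cy"])/c["fy"]*d,d],-1)
    return (P-c["t"])@c["R"]   # R^T (p-t)
```

Run:
```python
from h import *
import pickle
D={}
for n in("scene","side"):
    c=read_camera(n); D[n]=c
    cv2.imwrite(f"pics/{n}0.png",c["image"][...,::-1])
    print(n,c["fx"],c["cx"],c["cy"],(-c["R"].T@c["t"]).round(3),c["R"][2].round(3))
pickle.dump(D,open("D.pkl","wb"))
```

```text
pics
scene 471.1712088785528 317.78472958627077 195.8833281789892 [-0.095 -0.621  0.786] [ 0.534  0.557 -0.635]
side 513.5828576505038 307.30494129327485 202.6679524706468 [ 0.072 -0.752  0.575] [ 0.452  0.747 -0.488]
```

View pics/scene0.png

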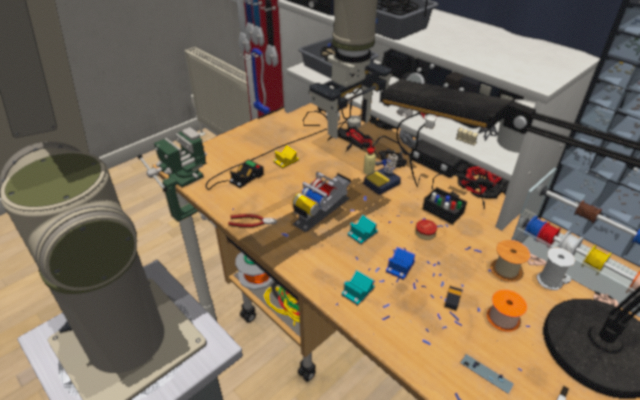

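View pics/side0.png

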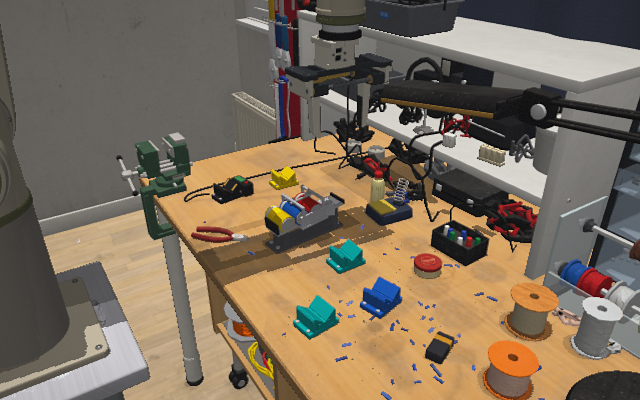

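The side view shows yellow first at the stop (273,213), blue second (288,213) and red third (308,205). The yellow rest is at (285,178), the tester at (232,188) and the blue rest at (380,297); the turquoise ones are decoys. The scene view agrees.

Create m.py:
```python
from h import *
import pickle
D=pickle.load(open("D.pkl","rb"))
def hs(c): return cv2.cvtColor(c["image"],cv2.COLOR_RGB2HSV)
H={"blue":(105,125,120),"yellow":(22,33,120),"turq":(82,95,120),"red":(0,6,120)}
for n in D:
    c=D[n]; h=hs(c).astype(int); X=cloud(c)
    for k,(a,b,s) in H.items():
        m=((h[...,0]>=a)&(h[...,0]<=b)&(h[...,1]>s)&(h[...,2]>60)).astype(np.uint8)
        N,L,S,C=cv2.connectedComponentsWithStats(m)
        for i in range(1,N):
            if S[i,4]<60: continue
            p=X[(L==i)&(c["depth"]>0)]
            if len(p)<30: continue
            md=np.median(p,0)
            if not(0.2<md[0]<1 and -.6<md[1]<.6): continue
            q=p[(p[:,2]>0.004)&(p[:,2]<.12)]
            if len(q)<30: continue
            r=cv2.minAreaRect((q[:,:2]*1000).astype(np.float32))
            print(n,k,C[i].round(0),S[i,4],"med",md.round(3),"z",np.percentile(p[:,2],[2,98]).round(3),"rect",np.round(r[0]),np.round(r[1]),round(r[2]))
c=D["side"]
cv2.imwrite("pics/crop0.png",cv2.resize(c["image"][150:260,180:350,::-1],None,fx=4.5,fy=4.5,interpolation=cv2.INTER_CUBIC))
```

```bash
python3 m.py
```

```text
scene blue [314. 195.] 111 med [0.493 0.006 0.08 ] z [0.073 0.085] rect [494.   7.] [17. 43.] 6
scene blue [534. 226.] 200 med [ 0.79  -0.397  0.062] z [0.046 0.074] rect [ 798. -397.] [32. 38.] 85
scene blue [401. 262.] 476 med [ 0.517 -0.243  0.027] z [0.009 0.039] rect [ 518. -241.] [54. 42.] 17
scene yellow [285. 157.] 347 med [0.6   0.234 0.025] z [0.005 0.04 ] rect [604. 243.] [48. 63.] 89
scene yellow [377. 178.] 205 med [ 0.705 -0.015  0.03 ] z [0.025 0.033] rect [710. -13.] [51. 52.] 87
scene yellow [305. 203.] 227 med [0.46  0.004 0.077] z [0.062 0.083] rect [464.   5.] [31. 47.] 4
scene yellow [597. 258.] 358 med [ 0.79  -0.535  0.064] z [0.044 0.075] rect [ 803. -534.] [55. 34.] 0
scene turq [363. 229.] 414 med [ 0.535 -0.116  0.027] z [0.009 0.039] rect [ 538. -112.] [56. 43.] 1
scene turq [358. 287.] 553 med [ 0.4   -0.225  0.027] z [0.009 0.038] rect [ 400. -222.] [53. 42.] 9
scene red [361. 140.] 190 med [0.815 0.149 0.031] z [0.01  0.098] rect [798. 119.] [201.  72.] 69
scene red [482. 174.] 218 med [ 0.917 -0.192  0.036] z [0.012 0.056] rect [ 873. -203.] [ 85. 148.
[... 971 characters left out ...]
.] [79. 44.] 75
side yellow [278. 216.] 274 med [0.461 0.001 0.075] z [0.056 0.08 ] rect [467.   4.] [32. 49.] 7
side turq [345. 257.] 790 med [ 0.535 -0.122  0.022] z [0.003 0.037] rect [ 541. -113.] [47. 63.] 89
side turq [315. 317.] 1132 med [ 0.401 -0.23   0.023] z [0.004 0.037] rect [ 405. -222.] [63. 45.] 7
side red [376. 168.] 123 med [0.809 0.131 0.031] z [0.017 0.097] rect [799. 115.] [203.  44.] 59
side red [307. 203.] 147 med [0.529 0.002 0.082] z [0.074 0.086] rect [532.   6.] [23. 44.] 3
side red [213. 234.] 278 med [0.366 0.112 0.009] z [0.002 0.012] rect [367. 113.] [44. 85.] 47
side red [427. 262.] 395 med [ 0.648 -0.217  0.023] z [0.017 0.025] rect [ 651. -214.] [47. 49.] 59
```

View pics/crop0.png

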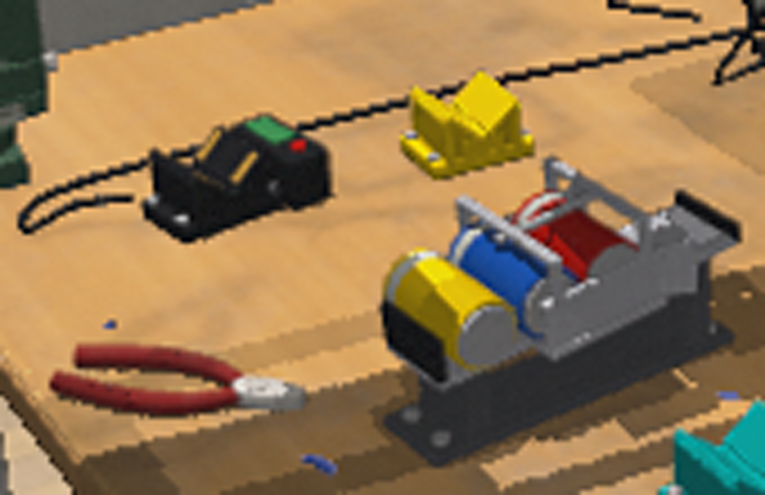

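The crop shows the order yellow, blue, red. Its tester has the display side toward +x, and the yellow rest is turned slightly. Next is a wrist view to get the yaws.

Add to h.py:
```python
def wcloud(c):
    v,u=np.mgrid[0:400,0:640]; d=c["depth"]
    x=(u-c["cx"])/c["fx"]; y=(v-c["cy"])/c["fy"]; r=np.hypot(x,y)+1e-9
    t=np.tan(np.minimum(r,1.45))
    P=np.stack([x/r*t*d,y/r*t*d,d],-1)
    return (P-c["t"])@c["R"]
def wpix(c,X):
    p=c["R"]@np.array(X)+c["t"]; r=np.hypot(p[0],p[1]); a=np.arctan2(r,p[2])
    return c["cx"]+c["fx"]*a*p[0]/r, c["cy"]+c["fy"]*a*p[1]/r
```

Create w.py:
```python
from h import *
import sys
c=read_camera("wrist"); cv2.imwrite(f"pics/{sys.argv[1]}.png",c["image"][...,::-1])
X=wcloud(c); h=cv2.cvtColor(c["image"],cv2.COLOR_RGB2HSV).astype(int)
print(c["fx"],(-c["R"].T@c["t"]).round(3),c["R"].round(2).tolist(),(c["depth"]>0).mean())
for k,(a,b,s) in {"blue":(105,125,120),"yellow":(22,33,120),"turq":(82,95,120),"red":(0,6,120)}.items():
    m=((h[...,0]>=a)&(h[...,0]<=b)&(h[...,1]>s)&(h[...,2]>50)).astype(np.uint8)
    N,L,S,C=cv2.connectedComponentsWithStats(m)
    for i in range(1,N):
        p=X[(L==i)&(c["depth"]>0)]
        if S[i,4]<80 or len(p)<40: continue
        md=np.median(p,0); q=p[np.abs(p-md).max(1)<.06]
        if not(.2<md[0]<1 and abs(md[1])<.6) or len(q)<40: continue
        r=cv2.minAreaRect((q[:,:2]*1000).astype(np.float32))
        print(k,C[i].round(0),S[i,4],"med",md.round(3),"z",np.percentile(p[:,2],[2,98]).round(3),"rect",np.round(r[0]),np.round(r[1]),round(r[2]))
```

```bash
python3 w.py w0
```

```text
309.70691628693146 [0.601 0.073 0.383] [[1.0, -0.0, -0.0], [-0.0, -0.96, 0.26], [-0.0, -0.26, -0.96]] 0.97987890625
blue [468. 162.] 308 med [0.799 0.023 0.014] z [0.005 0.02 ] rect [796.  24.] [24. 40.] 8
blue [231. 168.] 267 med [0.512 0.023 0.079] z [0.069 0.082] rect [511.  22.] [16. 15.] 5
blue [234. 192.] 364 med [ 0.513 -0.002  0.079] z [0.071 0.083] rect [513.  -2.] [17. 23.] 3
blue [268. 332.] 1030 med [ 0.525 -0.229  0.025] z [0.006 0.036] rect [ 526. -236.] [58. 43.] 15
yellow [327.   1.] 121 med [0.616 0.22  0.008] z [0.003 0.015] rect [608. 220.] [61.  7.] 3
yellow [199. 184.] 1073 med [0.475 0.006 0.076] z [0.067 0.079] rect [469.   4.] [35. 45.] 6
yellow [405. 190.] 1224 med [ 0.707 -0.013  0.028] z [0.026 0.029] rect [708. -14.] [51. 42.] 84
turq [275. 259.] 1373 med [ 0.544 -0.104  0.027] z [0.008 0.036] rect [ 544. -109.] [58. 43.] 0
turq [208. 324.] 119 med [ 0.431 -0.224  0.021] z [0.007 0.277] rect [ 433. -226.] [27. 13.] 60
red [493.  51.] 228 med [0.832 0.171 0.022] z [-0.001  0.11 ] rect [820. 166.] [74. 32.] 30
red [152.  86.] 318 med [0.386 0.126 0.009] z [0.006 0.011] rect [382. 125.] [15. 84.] 42
red [139. 103.] 302 med [0.358 0.103 0.009] z [0.006 0.011] rect [361. 105.] [15. 81.] 47
red [449. 148.] 177 med [0.738 0.045 0.076] z [0.067 0.101] rect [740.  44.] [14. 15.] 4
red [251. 166.] 246 med [0.534 0.025 0.084] z [0.079 0.086] rect [533.  25.] [18. 15.] 3
red [254. 190.] 347 med [0.536 0.    0.084] z [0.079 0.086] rect [536.  -0.] [18. 23.] 5
red [354. 323.] 554 med [ 0.652 -0.212  0.023] z [0.021 0.319] rect [ 654. -216.] [46. 37.] 4
```

View pics/w0.png

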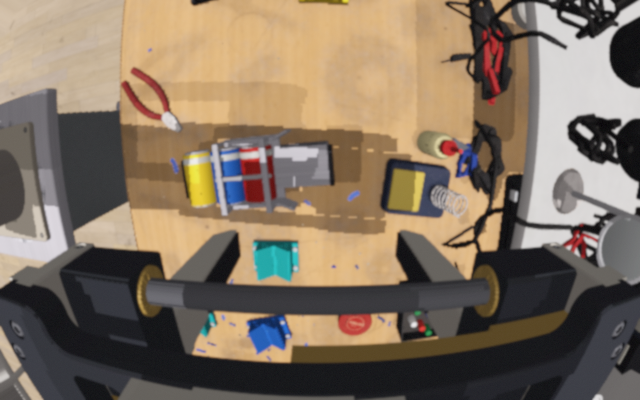

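The wrist view shows the cells at (199,184), (233,180) and (252,180), with the rack yawed a few degrees. The blue rest is at (268,332), and the fingers currently close along world x. Now I'll check for overhead obstacles and the tool axes, and measure the tester.

Run:
```python
from h import *
import pickle
from scipy.spatial.transform import Rotation as Ro
s=sensors.read_state(); print(Ro.from_rotvec(s["orientation"]).as_matrix().round(3).tolist(),s["opening"])
D=pickle.load(open("D.pkl","rb"))
for n in D:
    c=D[n];X=cloud(c);ok=(c["depth"]>0)
    m=ok&(X[...,2]>.15)&(X[...,2]<.8)&(X[...,0]>.3)&(X[...,0]<.9)&(abs(X[...,1])<.45)
    p=X[m]; g=np.floor(p/.1).astype(int); u,k=np.unique(g,axis=0,return_counts=True)
    print(n,[(a.tolist(),int(b)) for a,b in zip(u,k) if b>60])
    # tester dark / green
    h=cv2.cvtColor(c["image"],cv2.COLOR_RGB2HSV).astype(int)
    reg=ok&(X[...,2]>.004)&(X[...,2]<.06)&(X[...,0]>.38)&(X[...,0]<.62)&(X[...,1]>.15)&(X[...,1]<.35)
    for k,m in {"dark":h[...,2]<90,"green":(h[...,0]>45)&(h[...,0]<85)&(h[...,1]>90),"brass":(h[...,0]>15)&(h[...,0]<28)&(h[...,1]>110)&(h[...,2]>120)&(X[...,2]>.012)&(X[...,0]<.52)}.items():
        mm=(reg&m).astype(np.uint8); N,L,S,C=cv2.connectedComponentsWithStats(mm)
        for i in range(1,N):
            if S[i,4]<15: continue
            p=X[L==i]; r=cv2.minAreaRect((p[:,:2]*1000).astype(np.float32))
            print(n,k,C[i].round(),S[i,4],np.median(p,0).round(3),"z",p[:,2].max().round(3),np.round(r[0]),np.round(r[1]),round(r[2]))
    # cylinder axis of yellow cell: normal-free fit, radius 17
    from scipy.optimize import least_squares
    H={"y":(22,33,.46),"b":(105,125,.493),"r":(0,6,.53)}
    for k,(a,b,x0) in H.items():
        m=ok&(h[...,0]>=a)&(h[...,0]<=b)&(h[...,1]>110)&(abs(X[...,0]-x0)<.03)&(abs(X[...,1])<.05)&(X[...,2]>.045)&(X[...,2]<.1)
        p=X[m]
        f=lambda v:np.hypot((p[:,0]-v[0]-v[1]*p[:,1])*np.cos(np.arctan(v[1])),p[:,2]-v[2])-.017
        r=least_squares(f,[x0,0,.064],loss="soft_l1",f_scale=.001)
        print(n,k,len(p),"axis x0,slope,z",r.x.round(4),"rms",np.sqrt(np.mean(r.fun**2)).round(4),"y",np.percentile(p[:,1],[1,99]).round(3))
```

```text
[[-0.0, 1.0, -0.001], [1.0, 0.0, 0.0], [0.0, -0.001, -1.0]] 0.0930433709569616
scene [([5, -1, 2], 171), ([5, -1, 3], 1270), ([5, -1, 4], 1455), ([5, -1, 5], 261), ([5, 0, 2], 78), ([5, 0, 3], 599), ([5, 0, 4], 366), ([6, -3, 3], 750), ([6, -2, 2], 185), ([6, -2, 3], 560), ([6, -1, 2], 606), ([6, -1, 3], 815), ([6, -1, 4], 250), ([6, 0, 2], 90), ([6, 0, 3], 145), ([7, -5, 3], 479), ([7, -4, 1], 284), ([7, -4, 2], 349), ([7, -4, 3], 1483), ([7, -3, 1], 255), ([7, -3, 3], 1337), ([7, -2, 1], 225), ([7, -2, 3], 988), ([7, -1, 1], 233), ([7, -1, 3], 690), ([7, 0, 1], 168), ([7, 0, 3], 674), ([7, 0, 4], 308), ([7, 1, 1], 74), ([7, 2, 3], 360), ([7, 3, 1], 97), ([7, 3, 3], 357), ([7, 4, 1], 87), ([7, 4, 2], 87), ([7, 4, 3], 155), ([8, -5, 1], 228), ([8, -5, 2], 535), ([8, -5, 3], 627), ([8, -5, 4], 563), ([8, -4, 1], 591), ([8, -4, 2], 803), ([8, -4, 3], 1369), ([8, -4, 4], 730), ([8, -4, 5], 219), ([8, -3, 1], 1227), ([8, -3, 2], 188), ([8, -3, 3], 1003), ([8, -2, 1], 950), ([8, -2, 3], 843), ([8, -1, 1], 661), ([8, -1, 3], 732), ([8, 0, 1], 351), ([8, 0, 3], 579), ([8, 0, 4], 553), ([8, 
[... 2022 characters left out ...]
 180.] 19 [0.383 0.347 0.027] z 0.038 [384. 345.] [9. 9.] 76
side dark [232. 190.] 621 [0.472 0.24  0.021] z 0.039 [485. 270.] [ 95. 110.] 84
side dark [183. 188.] 24 [0.386 0.338 0.012] z 0.018 [386. 338.] [ 5. 10.] 85
side dark [191. 193.] 15 [0.395 0.312 0.005] z 0.007 [397. 312.] [37.  4.] 16
side dark [199. 195.] 22 [0.401 0.277 0.014] z 0.018 [402. 275.] [ 7. 42.] 69
side green [240. 179.] 39 [0.504 0.268 0.031] z 0.033 [504. 269.] [15. 30.] 12
side y 296 axis x0,slope,z [ 0.4709 -0.0812  0.0623] rms 0.0012 y [-0.02   0.037]
side b 196 axis x0,slope,z [ 0.5048 -0.0912  0.0653] rms 0.0012 y [-0.017  0.037]
side r 171 axis x0,slope,z [ 0.5386 -0.0798  0.068 ] rms 0.0013 y [-0.015  0.041]
```

Careful with the scale: shifts go in shares of 50 mm and turns go in shares of 180 degrees. That gives: 0.033 m is 0.66, 0.004 m is 0.08, -0.15 rad / 3.1416 = -0.0477.

Call:
{"method": "send_path", "body": {"motion": [[[0.093,0,0,0,-0.0477],[0.093,0,0,0,-0.0477],[0.093,0,0,0,-0.0477],[0.093,0,0,0,-0.0477],[0.093,0,0,0,-0.0477],[0.093,0,0,0,-0.0477],[0.093,0,0,0,-0.0477],[0.093,0,0,0,-0.0477],[0.093,0,0,0,-0.0477],[0.093,0,0,0,-0.0477],[0.093,0,0,0,-0.0477],[0.093,0,0,0,-0.0019],[0.093,0.6,0.08,0,0],[0.093,0.66,0.08,0,0],[0.093,0.66,0.08,0,0],[0.093,0.66,0.08,0,0],[0.093,0,0,0,0],[0.093,0,0,0,0]]], "grip_n": 25}}

```text
t: 1.95
tool_pos: [0.47, 0.005, 0.2329]
orientation: [-0.128, 3.138, -0.0]
force: [0.7, -0.5, 0.6]
opening: 0.0931
gripper_force: 0.0
```

Create p.py:
```python
from h import *
from scipy.spatial.transform import Rotation as Ro
def tool(): 
    s=sensors.read_state(); return np.array(s["tool_pos"]),Ro.from_rotvec(s["orientation"]).as_matrix()
def delta(P,a):  # world TCP goal, yaw a of tool y from world y
    p,R=tool(); d=R.T@(np.array(P)-p)
    cur=np.arctan2(-R[0,1],R[1,1])
    print("at",p.round(4),"yaw",cur.round(4),"tool delta",d.round(4),"turn",round(cur-a,4))
```

```bash
python3 w.py w1; python3 -c "
from p import *
delta((.4705,.005,.1),.085)"
```

```text
309.70691628693146 [ 0.398 -0.001  0.385] [[-0.08, 1.0, -0.0], [0.96, 0.08, 0.26], [0.26, 0.02, -0.96]] 0.97992578125
blue [141. 202.] 1166 med [ 0.521 -0.23   0.026] z [0.007 0.036] rect [ 523. -238.] [58. 43.] 14
blue [318. 209.] 664 med [0.493 0.006 0.077] z [0.067 0.082] rect [494.   7.] [14. 44.] 4
blue [308. 228.] 112 med [ 0.514 -0.002  0.079] z [0.075 0.082] rect [514.  -2.] [ 7. 23.] 5
blue [ 10. 351.] 99 med [ 0.837 -0.598  0.131] z [0.11  0.346] rect [ 843. -611.] [28. 82.] 19
yellow [318. 184.] 1355 med [0.467 0.004 0.076] z [0.064 0.079] rect [469.   5.] [32. 45.] 7
yellow [348. 185.] 83 med [0.465 0.036 0.076] z [0.064 0.079] rect [466.  36.] [29.  3.] 5
yellow [466. 268.] 243 med [0.584 0.225 0.017] z [0.005 0.308] rect [585. 233.] [25. 18.] 90
yellow [292. 335.] 677 med [ 0.704 -0.014  0.028] z [0.025 0.329] rect [710. -14.] [49. 46.] 84
turq [151. 117.] 1313 med [ 0.406 -0.212  0.026] z [0.008 0.037] rect [ 406. -218.] [58. 43.] 6
turq [226. 218.] 1029 med [ 0.528 -0.108  0.024] z [0.009 0.132] rect [ 541. -109.] [44. 58.] 88
red [404.  95.] 408 med [0.359 0.1   0.009] z [0.007 0.012] rect [360. 104.] [16. 83.] 48
red [419. 113.] 390 med [0.383 0.126 0.009] z [0.006 0.011] rect [380. 124.] [16. 82.] 42
red [309. 246.] 570 med [0.533 0.    0.083] z [0.073 0.085] rect [536.   0.] [27. 24.] 5
red [332. 246.] 321 med [0.531 0.025 0.083] z [0.073 0.085] rect [533.  25.] [25. 13.] 4
at [0.4706 0.0049 0.233 ] yaw 0.0825 tool delta [3.00e-04 1.00e-04 1.33e-01] turn -0.0025
```

View pics/w1.png

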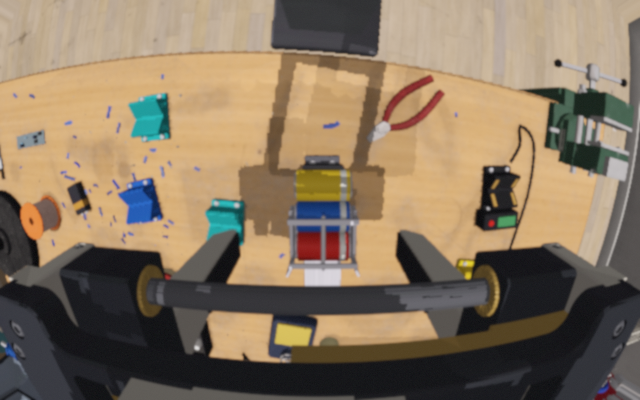

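The wrist view shows the yellow cell spanning columns 295 to 352 at row 184, the tester at (498,195) with its display toward +x, and the yellow rest partly hidden by the finger. Next I'll fix the cell's ends along its axis from the depth, and the tester's trough.

Run:
```python
from h import *
c=read_camera("wrist"); X=wcloud(c); ok=c["depth"]>0
a=.085; ex=np.array([np.cos(a),np.sin(a)]); ey=np.array([-np.sin(a),np.cos(a)])
q=(X[...,:2]-np.array([.4705,.005])); rx=q@ex; ry=q@ey; z=X[...,2]
for lo,hi,zl,zh in((-.012,.012,.06,.1),(.03,.08,.045,.11),(.1,.135,.04,.075)):
    m=ok&(rx>lo)&(rx<hi)&(abs(ry)<.06)&(z>zl)&(z<zh); v=ry[m]; print(m.sum(),"ry",np.percentile(v,[0.5,2,50,98,99.5]).round(4))
m=ok&(abs(ry)<.05)&(z>.05)&(z<.11)&(abs(rx)<.2); print("rack rx",np.percentile(rx[m],[.5,99.5]).round(4))
for k,(u,v) in {"cell ends":(295,184),"r":(352,184)}.items(): print(k,X[v,u].round(3),[X[v,u+i].round(3)[2] for i in range(-3,4)])
# V planes: tester and blue rest: local plane normals
for nm,(x,y) in {"tester":(.462,.262),"blue":(.52,-.238),"turq":(.406,-.22)}.items():
    m=ok&(abs(X[...,0]-x)<.07)&(abs(X[...,1]-y)<.07)&(z>.004)&(z<.06)
    p=X[m]; r=cv2.minAreaRect((p[:,:2]*1000).astype(np.float32)); print(nm,len(p),np.round(r[0],1),np.round(r[1],1),round(r[2],1),p[:,2].max().round(3))
cv2.imwrite("pics/t1.png",np.hstack([cv2.resize(c["image"][150:240,460:540,::-1],None,fx=5,fy=5,interpolation=cv2.INTER_CUBIC),cv2.resize(c["image"][160:250,105:185,::-1],None,fx=5,fy=5,interpolation=cv2.INTER_CUBIC)]))
```

```text
1275 ry [-0.0247 -0.0237  0.005   0.0328  0.034 ]
3097 ry [-0.0313 -0.0303  0.0048  0.04    0.0412]
609 ry [-0.0164 -0.0162  0.0043  0.0262  0.0265]
rack rx [-0.0217  0.1256]
cell ends [ 0.469 -0.019  0.076] [np.float64(-0.0), np.float64(0.0), np.float64(0.075), np.float64(0.076), np.float64(0.078), np.float64(0.078), np.float64(0.079)]
r [ 0.481  0.049 -0.   ] [np.float64(0.078), np.float64(0.078), np.float64(0.076), np.float64(-0.0), np.float64(0.001), np.float64(-0.001), np.float64(0.0)]
tester 2561 [461.7 277. ] [ 93.2 139.1] 89.8 0.037
blue 1403 [ 521.9 -231.1] [64.2 61.5] 13.9 0.038
turq 1604 [ 408.6 -238.9] [62.4 84.8] 6.2 0.038
```

View pics/t1.png

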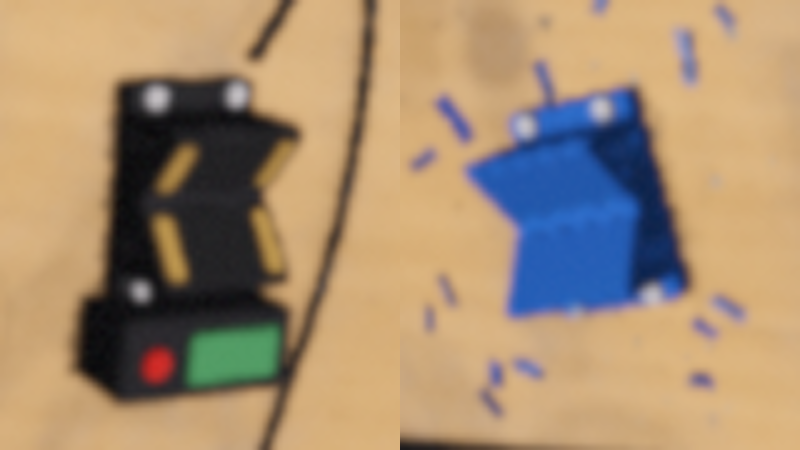

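In the crops, the tester (left) has its housing toward +x and four screws, and the blue rest (right) is turned about 14°. The rack, cell and cheek centrelines all agree at ry = +4.8 mm, so I'll pick the yellow cell at (0.470, 0.0098).

Scaled: 0.04 m is 0.8, 0.036 m is 0.72, -0.0025 rad / 3.1416 = -0.0008.

Call:
{"method": "send_path", "body": {"motion": [[[0.093,0,0.1,0.8,-0.0008],[0.093,0,0,0.8,0],[0.093,0,0,0.8,0],[0.093,0,0,0.72,0],[0.093,0,0,0.4,0],[0.093,0,0,0,0],[0.05,0,0,0,0],[0.05,0,0,0,0],[0.05,0,0,0,0],[0.05,0,0,0,0],[0.05,0,0,0,0],[0.05,0,0,0,0]]], "grip_n": 20}}

```text
t: 3.25
tool_pos: [0.4705, 0.0099, 0.0576]
orientation: [-0.138, 3.137, -0.0]
force: [-0.7, 0.1, 6.2]
opening: 0.0598
gripper_force: 20.0
```

Scaled: -0.045 m is -0.9, 0.04 m is 0.8.

Call:
{"method": "send_path", "body": {"motion": [[[0.05,0,0,-0.3,0],[0.05,0,0,-0.6,0],[0.05,0,0,-0.9,0],[0.05,0,0,-0.9,0],[0.05,-0.2,0.8,-0.6,0],[0.05,-0.3,0.9,0,0],[0.05,-0.3,0.9,0,0],[0.05,0,0.9,0,0],[0.05,0,0,0,0],[0.05,0,0,0,0]]], "grip_n": 20}}

```text
t: 4.25
tool_pos: [0.4933, 0.1879, 0.2203]
orientation: [0.142, -3.137, 0.001]
force: [-0.2, -0.3, -3.1]
opening: 0.0599
gripper_force: 20.0Traceback (most recent call last):
```

Create v.py:
```python
# rest pose from wrist depth: cluster in a window; base plate + V edges
from p import *
import sys
def rest(nm,x,y,ns,w=.05,save=None):
    c=read_camera("wrist"); X=wcloud(c); h=cv2.cvtColor(c["image"],cv2.COLOR_RGB2HSV).astype(int)
    H={"yellow":(22,34,120),"blue":(105,125,110)}
    m=(c["depth"]>0)&(abs(X[...,0]-x)<w)&(abs(X[...,1]-y)<w)&(X[...,2]<.05)
    if nm in H: m&=(h[...,0]>=H[nm][0])&(h[...,0]<=H[nm][1])&(h[...,1]>H[nm][2])
    else: m&=(h[...,2]<100)&(X[...,2]>.004)
    N,L,S,C=cv2.connectedComponentsWithStats(m.astype(np.uint8)); m=L==1+np.argmax(S[1:,4])
    p=X[m]; r=cv2.minAreaRect((p[:,:2]*1000).astype(np.float32))
    print(nm,len(p),"z",p[:,2].min().round(3),p[:,2].max().round(3),np.round(r[0],1),np.round(r[1],1),round(r[2],1))
    # normals: group by direction, V faces
    dx=np.gradient(cv2.GaussianBlur(X,(3,3),0),axis=1); dy=np.gradient(cv2.GaussianBlur(X,(3,3),0),axis=0)
    n=np.cross(dx,dy); n/=np.linalg.norm(n,axis=-1,keepdims=True)+1e-12; n*=np.sign(n[...,2:3])
    me=cv2.erode(m.astype(np.uint8),np.ones((3,3)))>0
    nn=n[me]; pp=X[me]
    fit=[]
    for s in(1,-1):
        k=(nn[:,0]*s>.4)&(nn[:,0]*s<.9)&(abs(nn[:,1])<.4)&(pp[:,2]>.01)
        if k.sum()<15: print("few",k.sum()); continue
        q=pp[k]
        for _ in range(3):
            ce=q.mean(0); N3=np.linalg.svd(q-ce)[2][2]; e=(q-ce)@N3; q=q[abs(e)<2*e.std()+1e-4]
        N3*=np.sign(N3[2]); fit.append((ce,N3)); print(" face",len(q),ce.round(4),N3.round(3),"yaw",np.degrees(np.arctan2(N3[1]*s,N3[0]*s)).round(1),"rms",e.std().round(4))
    if len(fit)==2:
        (c1,n1),(c2,n2)=fit; d=np.cross(n1,n2); d/=np.linalg.norm(d); d*=np.sign(d[1])
        P=np.linalg.lstsq(np.array([n1,n2,d]),np.array([n1@c1,n2@c2,d@(c1+c2)/2]),rcond=None)[0]
        t=(pp-P)@d; 
        print(" V line pt",P.round(4),"dir",d.round(3),"yaw",np.arctan2(-d[0],d[1]).round(3))
        hi=X[m]; hi=hi[hi[:,2]>.012]; t=(hi-P)@d; a,b=np.percentile(t,[1,99]); print(" along",a.round(4),b.round(4),"mid",(P+d*(a+b)/2).round(4))
    if save: cv2.imwrite(f"pics/{save}.png",c["image"][...,::-1])
if __name__=="__main__": rest(sys.argv[1],float(sys.argv[2]),float(sys.argv[3]),0,float(sys.argv[4]),sys.argv[5])
```

```bash
python3 v.py yellow .605 .24 .05 w2
```

```text
  File "v.py", line 33, in <module>
    if __name__=="__main__": rest(sys.argv[1],float(sys.argv[2]),float(sys.argv[3]),0,float(sys.argv[4]),sys.argv[5])
                             ~~~~^^^^^^^^^^^^^^^^^^^^^^^^^^^^^^^^^^^^^^^^^^^^^^^^^^^^^^^^^^^^^^^^^^^^^^^^^^^^^^^^^^^^
  File "v.py", line 10, in rest
    N,L,S,C=cv2.connectedComponentsWithStats(m.astype(np.uint8)); m=L==1+np.argmax(S[1:,4])
                                                                         ~~~~~~~~~^^^^^^^^^
    return _wrapfunc(a, 'argmax', axis=axis, out=out, **kwds)
    return bound(*args, **kwds)
ValueError: attempt to get argmax of an empty sequence
```

The gripper hides the rest, so I'll go further ahead, with the camera above it.

Scaled: -0.045 m is -0.9, -0.04 m is -0.8.

Call:
{"method": "send_path", "body": {"motion": [[[0.05,-0.9,0,0,0],[0.05,-0.9,0,0,0],[0.05,-0.8,0,0,0],[0.05,0,0,0,0],[0.05,0,0,0,0]]], "grip_n": 20}}

```text
t: 4.8
tool_pos: [0.6238, 0.1965, 0.2193]
orientation: [0.134, -3.136, 0.001]
force: [-0.3, -0.1, -2.8]
opening: 0.0598
gripper_force: 20.0
```

```bash
python3 v.py yellow .605 .24 .05 w2
```

```text
yellow 1904 z -0.002 0.037 [608.7 244.8] [50.1 64. ] 87.8
 face 375 [0.5975 0.2426 0.028 ] [ 0.658 -0.034  0.752] yaw -3.0 rms 0.0006
 face 495 [0.6178 0.2408 0.0279] [-0.644  0.032  0.764] yaw -2.8 rms 0.0007
 V line pt [0.6075 0.2417 0.0192] dir [0.051 0.999 0.001] yaw -0.051
 along -0.0216 0.0215 mid [0.6075 0.2417 0.0192]
```

View pics/w2.png

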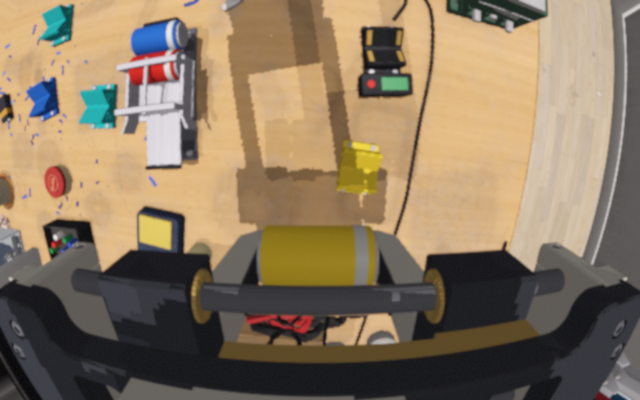

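The view shows the yellow cell held level, blue rolled down to the stop, and the yellow rest at (360,168). The V fit gives centre (0.6075, 0.2417) and yaw −0.051; the trough is 43 mm long and the cell seat is at 42 mm, both as they should be.

```bash
python3 -c "
from p import *
delta((.6075,.2417,.038),-.051)
from v import rest
rest('tester',.46,.265,0,.055)"
```

```text
at [0.6233 0.1969 0.2203] yaw 0.0859 tool delta [0.0116 0.0461 0.1824] turn 0.1369
tester 1877 z 0.004 0.038 [477.  261.4] [59.2 75.9] 89.9
 face 387 [0.4579 0.2561 0.0283] [-0.024  0.019  1.   ] yaw 141.5 rms 0.0049
 face 257 [0.4748 0.2597 0.0281] [-0.507 -0.027  0.862] yaw 3.0 rms 0.0024
 V line pt [0.4758 0.2588 0.0286] dir [-0.088  0.996 -0.021] yaw 0.088
 along -0.0279 0.0281 mid [0.4758 0.2589 0.0286]
```

Scaled: 0.0461 m is 0.922, 0.045 m is 0.9, 0.137 rad / 3.1416 = 0.0436.

Call:
{"method": "send_path", "body": {"motion": [[[0.05,0.232,0.922,0,0],[0.05,0,0,0,0.0436],[0.05,0,0,0.9,0],[0.05,0,0,0.9,0],[0.05,0,0,0.9,0],[0.05,0,0,0.6,0],[0.05,0,0,0.29,0],[0.05,0,0,0,0],[0.05,0,0,0,0]]], "grip_n": 20}}

```text
t: 5.8
tool_pos: [0.609, 0.2436, 0.044]
orientation: [0.077, 3.138, 0.001]
force: [0.1, 0.5, -1.2]
opening: 0.0601
gripper_force: 20.0
```

```bash
python3 -c "
from p import *
delta((.6075,.2417,.037),-.051)"
```

```text
at [0.609  0.2436 0.044 ] yaw -0.0493 tool delta [ 0.0014 -0.002   0.007 ] turn 0.0017
```

Scaled: -0.045 m is -0.9, -0.04 m is -0.8.

Call:
{"method": "send_path", "body": {"motion": [[[0.05,0.028,-0.04,0.1,0],[0.05,0,0,0.03,0],[0.05,0,0,0,0],[0.05,0,0,0,0],[0.075,0,0,0,0],[0.075,0,0,0,0],[0.085,0,0,0,0],[0.085,0,0,0,0],[0.085,0,0,-0.2,0],[0.085,0,0,-0.8,0],[0.085,0,0,-0.9,0],[0.085,0,0,-0.9,0]]], "grip_n": 20}}

```text
t: 7.0
tool_pos: [0.606, 0.2413, 0.1769]
orientation: [-0.077, -3.14, 0.0]
force: [0.1, 0.9, 0.7]
opening: 0.0849
gripper_force: 0.0
```

```bash
python3 -c "
from p import *
delta((.54,.24,.2),.085)"
```

```text
at [0.606  0.2413 0.1769] yaw -0.0492 tool delta [ 0.0659 -0.0045 -0.023 ] turn -0.1342
```

Scaled: 0.035 m is 0.7, -0.03 m is -0.6, -0.134 rad / 3.1416 = -0.0427.

Call:
{"method": "send_path", "body": {"motion": [[[0.085,0.6,0,-0.6,-0.0427],[0.085,0.7,0,-0.6,0],[0.085,0,0,0,0],[0.085,0,0,0,0]]], "grip_n": 20}}

```text
t: 7.4
tool_pos: [0.542, 0.2402, 0.2371]
orientation: [-0.133, 3.135, 0.002]
force: [-0.2, -0.0, -0.2]
opening: 0.0849
gripper_force: 0.0
```

Create cyl.py:
```python
from p import *
from scipy.optimize import least_squares
H={"yellow":(22,33),"blue":(105,125),"red":(0,6)}
def cyl(k,x0,y0,z0,cams=("scene","side")):
    for n in cams:
        c=read_camera(n); X=cloud(c) if n!="wrist" else wcloud(c); h=cv2.cvtColor(c["image"],cv2.COLOR_RGB2HSV).astype(int)
        m=(c["depth"]>0)&(h[...,0]>=H[k][0])&(h[...,0]<=H[k][1])&(h[...,1]>110)&(abs(X[...,0]-x0)<.028)&(abs(X[...,1]-y0)<.045)&(X[...,2]>z0)&(X[...,2]<z0+.03)
        p=X[m]-[0,y0,0]
        if len(p)<40: print(n,k,"few",len(p)); continue
        f=lambda v:np.hypot((p[:,0]-v[0]-v[1]*p[:,1])*np.cos(np.arctan(v[1])),p[:,2]-v[2])-.017
        r=least_squares(f,[x0,0,z0],loss="soft_l1",f_scale=.001)
        yy=np.percentile(p[:,1],[1,99])+y0
        print(n,k,len(p),"x",r.x[0].round(4),"yaw",(-r.x[1]).round(3),"z",r.x[2].round(4),"rms",np.sqrt(np.mean(r.fun**2)).round(4),"y",yy.round(4),yy.mean().round(4))
```

Run:
```python
from cyl import *
cyl("yellow",.6075,.2417,.042); cyl("blue",.4705,.009,.062)
c=read_camera("wrist"); X=wcloud(c); h=cv2.cvtColor(c["image"],cv2.COLOR_RGB2HSV).astype(int)
z=X[...,2]; q=X[...,:2]
reg=(c["depth"]>0)&(abs(q[...,0]-.47)<.07)&(abs(q[...,1]-.265)<.05)
def rect(m,n):
    N,L,S,C=cv2.connectedComponentsWithStats(m.astype(np.uint8))
    for i in range(1,N):
        if S[i,4]<25: continue
        p=X[L==i]; r=cv2.minAreaRect((p[:,:2]*1000).astype(np.float32)); print(n,C[i].round(),S[i,4],np.median(p,0).round(4),p[:,2].min().round(3),p[:,2].max().round(3),np.round(r[0],1),np.round(r[1],1),round(r[2],1))
rect(reg&(z>.006)&(z<.05)&(h[...,2]<95),"dark"); rect(reg&(h[...,0]>45)&(h[...,0]<85)&(h[...,1]>90),"green")
rect(reg&(h[...,0]>10)&(h[...,0]<28)&(h[...,1]>80)&(h[...,2]>70)&(z>.012),"brass")
u=[int(v) for v in wpix(c,[.47,.265,.03])]; print(u)
a=c["image"][max(0,u[1]-65):u[1]+65,u[0]-65:u[0]+65,::-1]; cv2.imwrite("pics/t2.png",cv2.resize(a,None,fx=4,fy=4,interpolation=cv2.INTER_CUBIC))
```

```text
scene yellow 138 x 0.6063 yaw -0.061 z 0.0444 rms 0.0018 y [0.2131 0.261 ] 0.237
side yellow 145 x 0.6072 yaw -0.045 z 0.0422 rms 0.0013 y [0.2102 0.2585] 0.2343
scene blue 210 x 0.4697 yaw 0.089 z 0.064 rms 0.0015 y [-0.0178  0.0258] 0.004
side blue 261 x 0.4699 yaw 0.077 z 0.0622 rms 0.0011 y [-0.0204  0.0347] 0.0072
dark [357.  73.] 41 [0.4125 0.2745 0.0166] 0.013 0.018 [411.8 274.8] [ 2.1 26.6] 61.3
dark [337. 125.] 2140 [0.4763 0.2544 0.029 ] 0.007 0.037 [476.5 260. ] [84.4 57.1] 5.1
green [347. 151.] 382 [0.5055 0.2694 0.0304] 0.028 0.032 [505.8 270.6] [16.5 31.5] 5.4
brass [357.  73.] 91 [0.412  0.2745 0.0154] 0.012 0.018 [412.3 274.7] [ 6.6 29.8] 59.9
brass [355. 113.] 239 [0.4634 0.2746 0.0292] 0.019 0.037 [461.4 274.4] [45.8  9.3] 6.9
brass [323. 105.] 53 [0.4553 0.2384 0.0292] 0.023 0.035 [455.5 238.4] [13.6  5.1] 14.2
brass [323. 124.] 93 [0.4774 0.24   0.0291] 0.019 0.035 [475.4 240.2] [17.1  8. ] 4.5
brass [360. 154.] 56 [0.512  0.2898 0.0284] 0.025 0.031 [507.8 285.9] [17.1 33.2] 59.6
brass [321. 160.] 27 [0.5209 0.2389 0.0281] 0.026 0.031 [519.5 241.6] [19.5  8.6] 65.1
brass [466. 261.] 67 [0.5059 0.2809 0.3078] 0.306 0.31 [507.3 281.2] [ 5.6 11.5] 66.4
brass [477. 292.] 633 [0.5095 0.2802 0.321 ] 0.31 0.325 [511.8 280.4] [15.  3.] 7.4
brass [375. 285.] 63 [0.511  0.2524 0.3153] 0.314 0.318 [511.  252.6] [ 1.6 13.3] 2.0
brass [298. 285.] 201 [0.5127 0.2324 0.3156] 0.314 0.317 [512.9 230.4] [ 2.  30.6] 5.1
brass [390. 313.] 77 [0.5169 0.2567 0.3201] 0.319 0.321 [516.9 256.6] [ 2.  14.2] 3.9
brass [297. 314.] 191 [0.519  0.231  0.3201] 0.319 0.322 [518.9 232.1] [ 2.4 34.3] 5.2
brass [420. 344.] 4858 [0.5189 0.2622 0.3318] 0.307 0.336 [527.6 269.2] [21.7 82.3] 4.1
[345, 119]
```

View pics/t2.png

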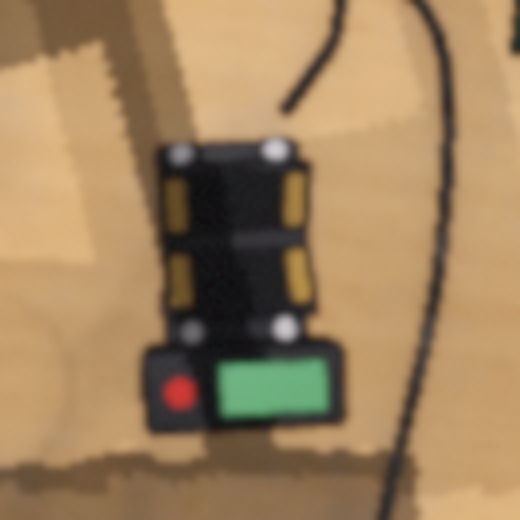

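The crop shows the tester's trough line at crop row 240 (image row about 114), with the brass strips on both sides and the housing toward +x. I'll fit its V faces, split at that line.

Run:
```python
from p import *
c=read_camera("wrist"); X=wcloud(c)
a=.09; ex=np.array([np.cos(a),np.sin(a)]); ey=np.array([-np.sin(a),np.cos(a)])
q=X[...,:2]-[.464,.259]; rx=q@ex; ry=q@ey; z=X[...,2]
m=(abs(ry)<.018)
for lo in np.arange(-.032,.06,.004):
    k=m&(rx>=lo)&(rx<lo+.004); print((lo+.002).round(3),np.median(z[k]).round(4),end="; ")
print()
ns=[]
for s,lo,hi in((1,-.018,-.004),(-1,.004,.018)):
    k=m&(rx>lo)&(rx<hi)&(z>.02); p=X[k]; ce=p.mean(0); n=np.linalg.svd(p-ce)[2][2]; n*=np.sign(n[2]); ns.append((n,n@ce)); print(len(p),ce.round(4),n.round(3),((p-ce)@n).std().round(4))
d=np.cross(ns[0][0],ns[1][0]); d*=np.sign(d[1])/np.linalg.norm(d); 
P=np.linalg.solve([ns[0][0],ns[1][0],[0,1,0]],[ns[0][1],ns[1][1],.259]); print("V",P.round(4),"yaw",np.arctan2(-d[0],d[1]).round(3))
k=(abs(rx)<.02)&(abs(ry)<.045)&(z>.024); print("ry ends",np.percentile(ry[k],[1,99]).round(4))
k=(rx>.03)&(rx<.054)&(abs(ry)<.045)&(z>.02)&(z<.05); print("housing ry",np.percentile(ry[k],[1,99]).round(4),"rx",np.percentile(rx[(abs(ry)<.02)&(z>.022)&(z<.05)&(rx>.025)],[1,99]).round(4))
delta((.4697,.0098,.12),.085)
```

```text
-0.03 0.0097; -0.026 0.01; -0.022 0.0353; -0.018 0.0343; -0.014 0.0311; -0.01 0.027; -0.006 0.0242; -0.002 0.0203; 0.002 0.0221; 0.006 0.0248; 0.01 0.0283; 0.014 0.0317; 0.018 0.0351; 0.022 0.0342; 0.026 0.0101; 0.03 0.0258; 0.034 0.0297; 0.038 0.0304; 0.042 0.3155; 0.046 0.3188; 0.05 0.3207; 0.054 0.3393; 0.058 0.3458; 
381 [0.4531 0.2579 0.0283] [0.655 0.096 0.75 ] 0.0007
378 [0.4748 0.2601 0.0291] [-0.65  -0.099  0.754] 0.0006
V [0.4634 0.259  0.0191] yaw 0.148
ry ends [-0.0259  0.0172]
housing ry [-0.0286  0.0291] rx [0.029  0.1317]
at [0.5415 0.2396 0.2333] yaw 0.0843 tool delta [ 0.0906 -0.2228  0.1137] turn -0.0007
```

Careful with the scale: shifts go in shares of 50 mm and turns go in shares of 180 degrees. That gives: 0.045 m is 0.9, -0.0446 m is -0.892.

Call:
{"method": "send_path", "body": {"motion": [[[0.093,0.36,-0.892,0,0],[0.093,0.36,-0.892,0,0],[0.093,0.36,-0.892,0,0],[0.093,0.36,-0.892,0,0],[0.093,0.372,-0.892,0,0],[0.093,0,0,0.9,0],[0.093,0,0,0.8,0],[0.093,0,0,0,0],[0.093,0,0,0,0]]], "grip_n": 20}}

```text
t: 8.6
tool_pos: [0.4696, 0.01, 0.1498]
orientation: [0.133, -3.136, -0.001]
force: [-0.1, 0.1, 0.9]
opening: 0.0931
gripper_force: 0.0
```

```bash
python3 -c "
from p import *
delta((.4700,.0098,.0575),.085)"
```

```text
at [0.4696 0.01   0.1498] yaw 0.0846 tool delta [-0.0006 -0.0003  0.0923] turn -0.0004
```

Scaled: -0.045 m is -0.9, -0.04 m is -0.8.

Call:
{"method": "send_path", "body": {"motion": [[[0.093,0,0,0.9,0],[0.093,0,0,0.6,0],[0.093,0,0,0.346,0],[0.093,0,0,0,0],[0.05,0,0,0,0],[0.05,0,0,0,0],[0.05,0,0,0,0],[0.05,0,0,0,0],[0.05,0,0,0,0],[0.05,0,0,0,0],[0.05,0,0,-0.3,0],[0.05,0,0,-0.6,0],[0.05,0,0,-0.9,0],[0.05,0,0,-0.9,0],[0.05,0,0,-0.8,0],[0.05,0,0,0,0]]], "grip_n": 20}}

```text
t: 10.2
tool_pos: [0.4733, 0.0097, 0.2395]
orientation: [-0.132, 3.129, -0.002]
force: [-0.2, -0.4, -1.7]
opening: 0.0599
gripper_force: 20.0
```

```bash
python3 -c "
from p import *
for n in('scene','side'):
    c=read_camera(n);X=cloud(c)
    m=(c['depth']>0)&(X[...,2]>.15)&(X[...,2]<.7)&(X[...,0]<.85)&(X[...,1]<-.12)&(X[...,1]>-.45)&(X[...,0]>.4)
    for y in np.arange(-.45,-.12,.05):
        p=X[m&(X[...,1]>=y)&(X[...,1]<y+.05)]
        if len(p)>20: print(n,y.round(2),len(p),'x',np.percentile(p[:,0],[1,10]).round(3),'z of x<.72',np.percentile(p[p[:,0]<.72,2],[1,99]).round(3) if (p[:,0]<.72).sum()>10 else '')
delta((.57,-.225,.23),.15)"
```

```text
scene -0.45 483 x [0.709 0.712] z of x<.72 [0.324 0.362]
scene -0.4 536 x [0.715 0.717] z of x<.72 [0.317 0.355]
scene -0.35 2463 x [0.714 0.72 ] z of x<.72 [0.308 0.349]
scene -0.3 1757 x [0.68  0.687] z of x<.72 [0.309 0.343]
scene -0.25 1627 x [0.678 0.683] z of x<.72 [0.301 0.334]
scene -0.2 1655 x [0.677 0.682] z of x<.72 [0.293 0.327]
scene -0.15 838 x [0.675 0.68 ] z of x<.72 [0.288 0.319]
side -0.45 695 x [0.71  0.712] z of x<.72 [0.321 0.36 ]
side -0.4 838 x [0.715 0.717] z of x<.72 [0.316 0.353]
side -0.35 5272 x [0.715 0.721] z of x<.72 [0.308 0.347]
side -0.3 2323 x [0.68  0.685] z of x<.72 [0.307 0.338]
side -0.25 1908 x [0.678 0.681] z of x<.72 [0.299 0.332]
side -0.2 1990 x [0.677 0.681] z of x<.72 [0.291 0.324]
side -0.15 872 x [0.675 0.678] z of x<.72 [0.286 0.316]
at [0.4707 0.01   0.2333] yaw 0.0846 tool delta [-0.0791 -0.2425  0.0036] turn -0.0654
```

Lamp edge is at x ≥ 0.675, so I'll stay below 0.575 there.

Scaled: -0.044 m is -0.88, -0.02 m is -0.4, -0.065 rad / 3.1416 = -0.0207.

Call:
{"method": "send_path", "body": {"motion": [[[0.05,-0.28,-0.88,0,0],[0.05,-0.28,-0.88,0,0],[0.05,-0.28,-0.88,0,0],[0.05,-0.28,-0.88,0,0],[0.05,-0.28,-0.88,0,0],[0.05,-0.1,-0.4,0,-0.0207],[0.05,0,0,0,0],[0.05,0,0,0,0]]], "grip_n": 20}}

```text
t: 11.1
tool_pos: [0.564, -0.2223, 0.2299]
orientation: [0.232, -3.129, -0.004]
force: [-0.7, -0.1, -1.6]
opening: 0.0599
gripper_force: 20.0
```

```bash
python3 v.py blue .522 -.238 .05 w3; python3 -c "
from cyl import *
cyl('red',.47,.01,.062)"
```

```text
blue 1635 z 0.008 0.038 [ 525.  -239.1] [60.1 41.7] 14.4
 face 396 [ 0.5149 -0.2421  0.0281] [0.639 0.162 0.752] yaw 14.2 rms 0.0006
 face 414 [ 0.5341 -0.2359  0.0278] [-0.636 -0.159  0.755] yaw 14.0 rms 0.0007
 V line pt [ 0.5246 -0.239   0.0191] dir [-0.243  0.97  -0.001] yaw 0.246
 along -0.0202 0.0201 mid [ 0.5247 -0.239   0.0191]
scene red 212 x 0.4701 yaw 0.078 z 0.0643 rms 0.0016 y [-0.0174  0.0265] 0.0045
side red 266 x 0.47 yaw 0.077 z 0.0622 rms 0.0012 y [-0.0205  0.0349] 0.0072
```

View pics/w3.png

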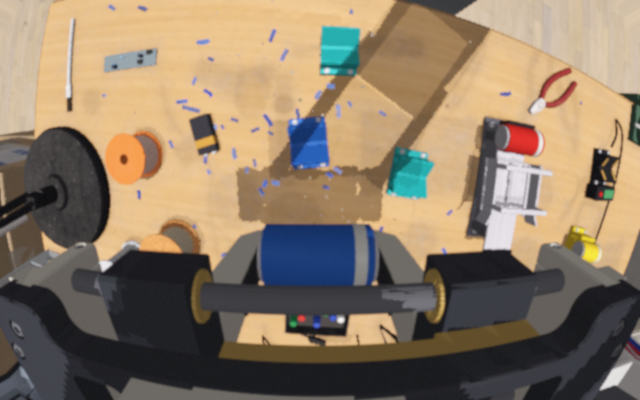

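The view shows blue held level, the blue rest at (308,142), yellow on its rest at (585,245) and red rolled down to the stop at (520,138). The rest is at (0.5247, −0.239) with yaw 0.246.

```bash
python3 -c "
from p import *
delta((.5247,-.239,.0),.246)
a=.246-.1485;p,R=tool();d=np.array([.5247,-.239,.037])-p
ca,sa=np.cos(.246),np.sin(.246);print('after turn',-(ca*d[0]+sa*d[1]),-sa*d[0]+ca*d[1],-d[2])"
```

```text
at [ 0.5648 -0.2214  0.2318] yaw 0.1502 tool delta [ 0.042  -0.0117  0.2319] turn -0.0958
after turn 0.043142707784015244 -0.007310412738382994 0.1948360226223746
```

Scaled: 0.045 m is 0.9, 0.035 m is 0.7, -0.096 rad / 3.1416 = -0.0306.

Call:
{"method": "send_path", "body": {"motion": [[[0.05,0,0,0,-0.0306],[0.05,0,0,0,0],[0.05,0.43,-0.074,0,0],[0.05,0.43,-0.074,0,0],[0.05,0,0,0.9,0],[0.05,0,0,0.9,0],[0.05,0,0,0.9,0],[0.05,0,0,0.7,0],[0.05,0,0,0,0],[0.05,0,0,0,0]]], "grip_n": 20}}

```text
t: 12.25
tool_pos: [0.5252, -0.2399, 0.0632]
orientation: [0.383, -3.117, -0.001]
force: [-0.3, -0.3, -1.1]
opening: 0.0595
gripper_force: 20.0
```

```bash
python3 -c "
from p import *
delta((.5247,-.239,.037),.246)"
```

```text
at [ 0.5252 -0.2399  0.0632] yaw 0.2448 tool delta [0.0003 0.0009 0.0262] turn -0.0012
```

Scaled: -0.045 m is -0.9, -0.04 m is -0.8, 0.15 rad / 3.1416 = 0.0477.

Call:
{"method": "send_path", "body": {"motion": [[[0.05,0,0.02,0.36,0],[0.05,0,0,0.16,0],[0.05,0,0,0,0],[0.05,0,0,0,0],[0.075,0,0,0,0],[0.075,0,0,0,0],[0.085,0,0,0,0],[0.085,0,0,0,0],[0.085,0,0,-0.2,0],[0.085,0,0,-0.8,0],[0.085,0,0,-0.9,0],[0.085,0,0,-0.9,0],[0.085,0,0,-0.9,0],[0.085,0,0,0,0.0477],[0.085,0,0,0,0.0035],[0.085,0,0,0,0]]], "grip_n": 20}}

```text
t: 13.85
tool_pos: [0.5246, -0.2392, 0.2212]
orientation: [0.138, -3.138, -0.001]
force: [-0.3, 0.5, 0.1]
opening: 0.0846
gripper_force: 0.0
```

```bash
python3 -c "
from cyl import *
delta((.4700,.0098,.0575),.085)
cyl('blue',.5247,-.239,.042)"
```

```text
at [ 0.5246 -0.2392  0.2212] yaw 0.0879 tool delta [0.0324 0.2527 0.1639] turn 0.0029
scene blue 268 x 0.5247 yaw 0.243 z 0.0443 rms 0.0015 y [-0.2686 -0.227 ] -0.2478
side blue 468 x 0.524 yaw 0.244 z 0.0424 rms 0.0011 y [-0.2713 -0.2175] -0.2444
```

Scaled: 0.046 m is 0.92, 0.045 m is 0.9, 0.003 rad / 3.1416 = 0.001.

Call:
{"method": "send_path", "body": {"motion": [[[0.093,0.12,0.92,0,0.001],[0.093,0.128,0.92,0,0],[0.093,0.134,0.92,0,0],[0.093,0.132,0.92,0,0],[0.093,0.134,0.92,0,0],[0.093,0,0.454,0,0],[0.093,0,0,0.9,0],[0.093,0,0,0.8,0],[0.093,0,0,0,0],[0.093,0,0,0,0]]], "grip_n": 20}}

```text
t: 14.95
tool_pos: [0.4709, 0.0098, 0.1361]
orientation: [0.13, -3.135, -0.001]
force: [0.6, -1.2, 0.7]
opening: 0.0929
gripper_force: 0.0
```

```bash
python3 -c "
from p import *
delta((.4700,.0098,.0575),.085)"
```

```text
at [0.4709 0.0098 0.1361] yaw 0.0828 tool delta [0.0007 0.     0.0786] turn -0.0022
```

Scaled: -0.045 m is -0.9, -0.04 m is -0.8, -0.002 rad / 3.1416 = -0.0006.

Call:
{"method": "send_path", "body": {"motion": [[[0.093,0.014,0,0.7,-0.0006],[0.093,0,0,0.6,0],[0.093,0,0,0.272,0],[0.093,0,0,0,0],[0.05,0,0,0,0],[0.05,0,0,0,0],[0.05,0,0,0,0],[0.05,0,0,0,0],[0.05,0,0,0,0],[0.05,0,0,0,0],[0.05,0,0,-0.3,0],[0.05,0,0,-0.6,0],[0.05,0,0,-0.9,0],[0.05,0,0,-0.9,0],[0.05,0,0,-0.8,0]]], "grip_n": 20}}

```text
t: 16.45
tool_pos: [0.4711, 0.0097, 0.235]
orientation: [-0.132, 3.139, -0.0]
force: [0.8, 0.6, -0.9]
opening: 0.0601
gripper_force: 20.0
```

Call:
{"method": "send_path", "body": {"motion": [[[0.05,-0.24,0.9,0,0],[0.05,-0.24,0.9,0,0],[0.05,-0.24,0.9,0,0],[0.05,-0.24,0.9,0,0],[0.05,-0.24,0.9,0,0],[0.05,0,0.3,0,0],[0.05,0,0,0,0],[0.05,0,0,0,0]]], "grip_n": 20}}

```text
t: 17.25
tool_pos: [0.5107, 0.2533, 0.2326]
orientation: [0.132, -3.138, 0.002]
force: [1.0, 0.5, -1.3]
opening: 0.06
gripper_force: 20.0
```

Run:
```python
from p import *
c=read_camera("wrist"); X=wcloud(c); cv2.imwrite("pics/w4.png",c["image"][...,::-1])
O=np.array([.464,.255]); z=X[...,2]
for a in(.14,.1):
    ex=np.array([np.cos(a),np.sin(a)]); ey=np.array([-np.sin(a),np.cos(a)])
    q=X[...,:2]-O; rx=q@ex; ry=q@ey; ns=[]
    for lo,hi in((-.018,-.004),(.004,.018)):
        k=(abs(ry)<.019)&(rx>lo)&(rx<hi)&(z>.015)&(z<.045); p=X[k]; ce=p.mean(0); n=np.linalg.svd(p-ce)[2][2]; n*=np.sign(n[2]); ns.append((n,n@ce)); print(len(p),n.round(3),((p-ce)@n).std().round(4))
    d=np.cross(ns[0][0],ns[1][0]); d*=np.sign(d[1])/np.linalg.norm(d)
    P=np.linalg.solve([ns[0][0],ns[1][0],[0,1,0]],[ns[0][1],ns[1][1],.255]); print("V",P.round(4),"yaw",np.arctan2(-d[0],d[1]).round(3))
    k=(abs(rx)<.02)&(abs(ry)<.045)&(z>.026)&(z<.05); print("ry ends",np.percentile(ry[k],[1,99]).round(4))
    k=(rx>.032)&(rx<.054)&(abs(ry)<.045)&(z>.024)&(z<.05); print("housing ry",np.percentile(ry[k],[1,99]).round(4))
delta((.464,.255,.037),.13)
```

```text
394 [0.641 0.095 0.762] 0.0007
430 [-0.636 -0.088  0.767] 0.0007
V [0.4638 0.255  0.0196] yaw 0.142
ry ends [-0.0193  0.0233]
housing ry [-0.0275  0.0306]
392 [0.636 0.092 0.767] 0.0007
439 [-0.641 -0.088  0.762] 0.0007
V [0.464  0.255  0.0196] yaw 0.14
ry ends [-0.0198  0.0237]
housing ry [-0.0255  0.0322]
at [0.5109 0.2527 0.2328] yaw 0.0832 tool delta [0.0465 0.0063 0.1958] turn -0.0468
```

View pics/w4.png

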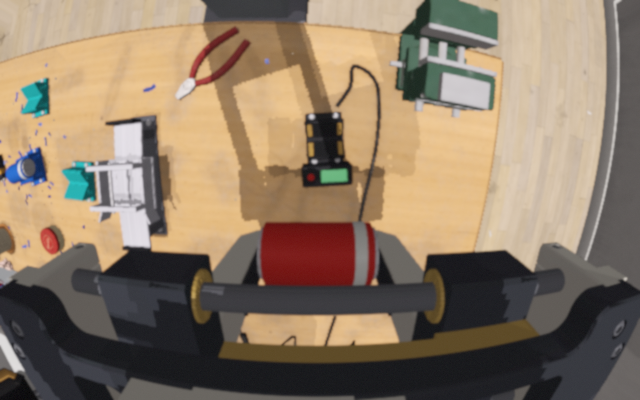

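The view shows red held level, the tester at (325,148) and blue on its rest at (25,167). Tester pose is (0.4637, 0.257), yaw 0.14.

Scaled: 0.045 m is 0.9, 0.03 m is 0.6, -0.057 rad / 3.1416 = -0.0181.

Call:
{"method": "send_path", "body": {"motion": [[[0.05,0,0,0,-0.0181],[0.05,0,0,0,0],[0.05,0.46,0.108,0,0],[0.05,0.46,0.108,0,0],[0.05,0,0,0.9,0],[0.05,0,0,0.9,0],[0.05,0,0,0.9,0],[0.05,0,0,0.6,0],[0.05,0,0,0,0],[0.05,0,0,0,0]]], "grip_n": 20}}

```text
t: 18.3
tool_pos: [0.4642, 0.2574, 0.0688]
orientation: [0.218, -3.134, 0.0]
force: [0.5, -0.5, -1.0]
opening: 0.0599
gripper_force: 20.0
```

```bash
python3 -c "
from p import *
delta((.4637,.257,.037),.14)"
```

```text
at [0.4642 0.2574 0.0688] yaw 0.1388 tool delta [ 0.0005 -0.0003  0.0318] turn -0.0012
```

Scaled: -0.045 m is -0.9, -0.04 m is -0.8, 0.1 rad / 3.1416 = 0.0318.

Call:
{"method": "send_path", "body": {"motion": [[[0.05,0,0,0.44,0],[0.05,0,0,0.18,0],[0.05,0,0,0,0],[0.05,0,0,0,0],[0.075,0,0,0,0],[0.075,0,0,0,0],[0.085,0,0,0,0],[0.085,0,0,0,0],[0.085,0,0,-0.2,0],[0.085,0,0,-0.8,0],[0.085,0,0,-0.9,0],[0.085,0,0,-0.9,0],[0.085,0,0,0,0.0318],[0.085,0,0,0,0.0286],[0.085,0,0,0,0],[0.085,0,0,0,0]]], "grip_n": 20}}

```text
t: 19.9
tool_pos: [0.4639, 0.2581, 0.1774]
orientation: [-0.073, -3.141, -0.0]
force: [-0.2, 0.3, 0.3]
opening: 0.0851
gripper_force: 0.0
```

```bash
python3 -c "
from cyl import *
cyl('red',.4637,.257,.042)
delta((.6075,.2417,.0375),-.051)"
```

```text
scene red 143 x 0.4631 yaw 0.152 z 0.0444 rms 0.0018 y [0.2294 0.2738] 0.2516
side red 149 x 0.4633 yaw 0.145 z 0.0421 rms 0.0014 y [0.2268 0.2731] 0.2499
at [0.4638 0.258  0.1769] yaw -0.0472 tool delta [-0.1444 -0.0095  0.1394] turn 0.0038
```

Red is seated (z 0.042, x 0.463). Next is the yellow cell.

Scaled: -0.0484 m is -0.968, -0.048 m is -0.96, 0.004 rad / 3.1416 = 0.0013.

Call:
{"method": "send_path", "body": {"motion": [[[0.093,-0.96,-0.06,0,0],[0.093,-0.96,-0.06,0,0],[0.093,-0.968,-0.07,0,0.0013],[0.093,0,0,0.9,0],[0.093,0,0,0.6,0],[0.093,0,0,0,0],[0.093,0,0,0,0]]], "grip_n": 20}}

```text
t: 20.7
tool_pos: [0.607, 0.2413, 0.1017]
orientation: [-0.082, -3.138, 0.001]
force: [1.3, -0.0, 0.8]
opening: 0.0932
gripper_force: 0.0
```

```bash
python3 -c "
from p import *
delta((.6070,.2417,.0375),-.051)"
```

```text
at [0.607  0.2413 0.1017] yaw -0.0525 tool delta [-0.0001  0.0004  0.0642] turn -0.0015
```

Scaled: -0.045 m is -0.9, 0.02 m is 0.4, -0.137 rad / 3.1416 = -0.0436.

Call:
{"method": "send_path", "body": {"motion": [[[0.093,0,0,0.7,0],[0.093,0,0,0.4,0],[0.093,0,0,0.184,0],[0.093,0,0,0,0],[0.05,0,0,0,0],[0.05,0,0,0,0],[0.05,0,0,0,0],[0.05,0,0,0,0],[0.05,0,0,0,0],[0.05,0,0,0,0],[0.05,0,0,-0.3,0],[0.05,0,0,-0.6,0],[0.05,0,0,-0.9,0],[0.05,0,0,-0.9,0],[0.05,0,0,-0.7,0],[0.05,0,0,0,-0.0436],[0.05,0,0,0,0],[0.05,0,0,0,0]]], "grip_n": 20}}

```text
t: 22.5
tool_pos: [0.6071, 0.2413, 0.2072]
orientation: [0.126, -3.137, 0.001]
force: [-0.3, -0.7, -2.1]
opening: 0.0599
gripper_force: 20.0
```

```bash
python3 -c "
from p import *
delta((.5896,.0200,.07),.085)"
```

```text
at [0.6071 0.2413 0.2072] yaw 0.0801 tool delta [ 0.0349 -0.2191  0.1374] turn -0.0049
```

Scaled: -0.044 m is -0.88, -0.0431 m is -0.862, -0.005 rad / 3.1416 = -0.0016.

Call:
{"method": "send_path", "body": {"motion": [[[0.05,0.14,-0.88,0,-0.0016],[0.05,0.14,-0.88,0,0],[0.05,0.14,-0.88,0,0],[0.05,0.14,-0.88,0,0],[0.05,0.138,-0.862,0,0],[0.05,0,0,0.8,0],[0.05,0,0,0.8,0],[0.05,0,0,0,0],[0.05,0,0,0,0]]], "grip_n": 20}}

```text
t: 23.4
tool_pos: [0.5906, 0.0204, 0.1266]
orientation: [0.137, -3.134, -0.001]
force: [1.3, -0.0, -0.7]
opening: 0.0599
gripper_force: 20.0
```

```bash
python3 -c "
from p import *
delta((.5896,.0200,.0695),.085)
c=read_camera('side'); cv2.imwrite('pics/s1.png',cv2.resize(c['image'][130:280,220:420,::-1],None,fx=4,fy=4,interpolation=cv2.INTER_CUBIC))"
```

```text
at [0.5906 0.0204 0.1266] yaw 0.0871 tool delta [ 0.0008 -0.0003  0.0571] turn 0.0021
```

View pics/s1.png

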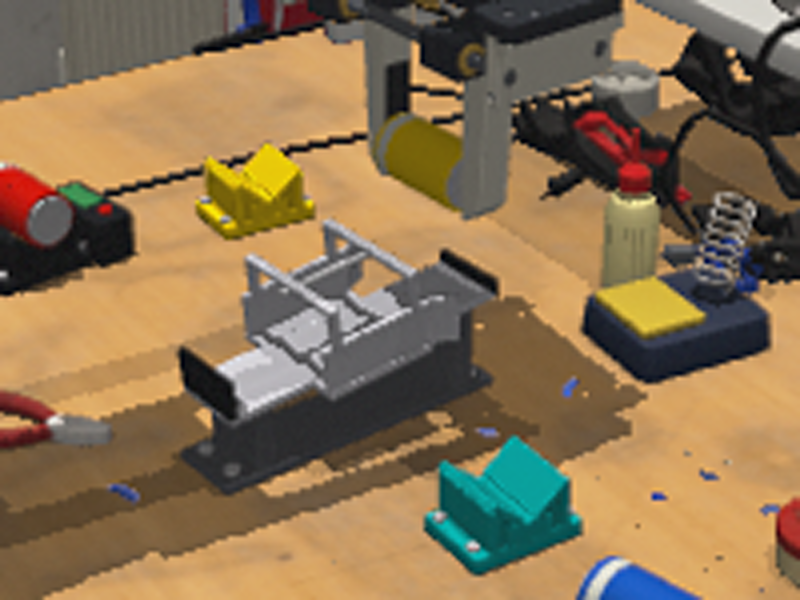

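The crop shows the rack empty, yellow held above its upper end, and red on the tester. Lowering and releasing.

Scaled: -0.045 m is -0.9, -0.02 m is -0.4, 0.002 rad / 3.1416 = 0.0006.

Call:
{"method": "send_path", "body": {"motion": [[[0.05,0.016,-0.006,0.6,0.0006],[0.05,0,0,0.4,0],[0.05,0,0,0.13,0],[0.05,0,0,0,0],[0.05,0,0,0,0],[0.08,0,0,0,0],[0.085,0,0,0,0],[0.085,0,0,0,0],[0.085,0,0,0,0],[0.085,0,0,0,0],[0.085,0,0,0,0],[0.085,0,0,0,0],[0.085,0,0,-0.4,0],[0.085,0,0,-0.8,0],[0.085,0,0,-0.9,0],[0.085,0,0,-0.8,0],[0.085,0,0,0,0]]], "grip_n": 20}}

```text
t: 25.15
tool_pos: [0.5951, 0.0197, 0.2244]
orientation: [-0.136, 3.127, -0.002]
force: [0.8, -0.9, 0.3]
opening: 0.0849
gripper_force: 0.0
```

```bash
python3 -c "
from cyl import *
cyl('yellow',.470,.01,.062)
delta((.5247,-.239,.23),.246)
c=read_camera('side'); cv2.imwrite('pics/s2.png',cv2.resize(c['image'][130:280,220:420,::-1],None,fx=4,fy=4,interpolation=cv2.INTER_CUBIC))"
```

```text
scene yellow 248 x 0.4693 yaw 0.09 z 0.0643 rms 0.0017 y [-0.0204  0.0344] 0.007
side yellow 279 x 0.4703 yaw 0.054 z 0.0623 rms 0.0011 y [-0.0221  0.0343] 0.0061
at [0.5923 0.0198 0.2179] yaw 0.0867 tool delta [ 0.0897 -0.2519 -0.0123] turn -0.1593
```

View pics/s2.png

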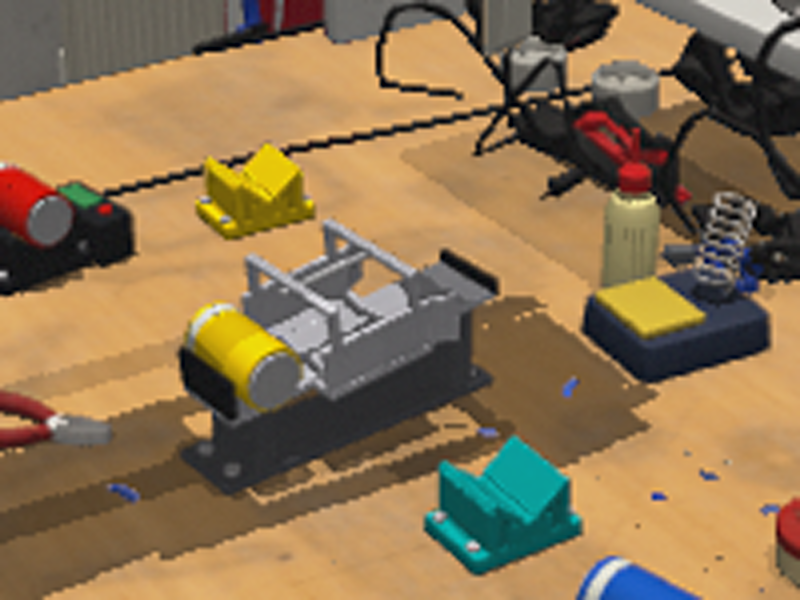

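Yellow has rolled to the stop. Now I'll fetch the blue cell.

Scaled: -0.045 m is -0.9, -0.027 m is -0.54, -0.1 rad / 3.1416 = -0.0318.

Call:
{"method": "send_path", "body": {"motion": [[[0.093,0.36,-0.9,0,0],[0.093,0.36,-0.9,0,0],[0.093,0.36,-0.9,0,0],[0.093,0.36,-0.9,0,0],[0.093,0.36,-0.9,0,0],[0.093,0,-0.54,0,0],[0.093,0,0,0,-0.0318],[0.093,0,0,0,-0.0188],[0.093,0,0,0.9,0],[0.093,0,0,0.9,0],[0.093,0,0,0,0],[0.093,0,0,0,0]]], "grip_n": 20}}

```text
t: 26.5
tool_pos: [0.522, -0.2381, 0.1246]
orientation: [0.385, -3.114, -0.005]
force: [0.6, -0.6, 0.9]
opening: 0.0929
gripper_force: 0.0
```

```bash
python3 -c "
from p import *
delta((.5245,-.239,.0375),.246)"
```

```text
at [ 0.522  -0.2381  0.1246] yaw 0.2457 tool delta [-0.0026 -0.0018  0.0871] turn -0.0003
```

Scaled: -0.045 m is -0.9, -0.0022 m is -0.044, 0.1 rad / 3.1416 = 0.0318.

Call:
{"method": "send_path", "body": {"motion": [[[0.093,-0.044,-0.03,0.8,0],[0.093,0,0,0.6,0],[0.093,0,0,0.34,0],[0.093,0,0,0,0],[0.05,0,0,0,0],[0.05,0,0,0,0],[0.05,0,0,0,0],[0.05,0,0,0,0],[0.05,0,0,0,0],[0.05,0,0,0,0],[0.05,0,0,-0.3,0],[0.05,0,0,-0.6,0],[0.05,0,0,-0.9,0],[0.05,0,0,-0.9,0],[0.05,0,0,-0.7,0],[0.05,0,0,0,0.0318],[0.05,0,0,0,0.0194],[0.05,0,0,0,0],[0.05,0,0,0,0]]], "grip_n": 20}}

```text
t: 28.4
tool_pos: [0.5258, -0.2398, 0.2096]
orientation: [0.136, -3.138, -0.0]
force: [0.2, 0.1, -1.1]
opening: 0.0595
gripper_force: 20.0
```

```bash
python3 -c "
from p import *
delta((.5896,.0200,.07),.085)"
```

```text
at [ 0.5258 -0.2398  0.2096] yaw 0.0867 tool delta [-0.0861  0.2533  0.1396] turn 0.0017
```

Scaled: 0.045 m is 0.9, 0.04 m is 0.8, 0.002 rad / 3.1416 = 0.0006.

Call:
{"method": "send_path", "body": {"motion": [[[0.05,-0.1,0.9,0,0.0006],[0.05,-0.3,0.9,0,0],[0.05,-0.3,0.9,0,0],[0.05,-0.3,0.9,0,0],[0.05,-0.36,0.9,0,0],[0.05,-0.36,0.566,0,0],[0.05,0,0,0.8,0],[0.05,0,0,0.8,0],[0.05,0,0,0,0],[0.05,0,0,0,0]]], "grip_n": 20}}

```text
t: 29.4
tool_pos: [0.5899, 0.0196, 0.1291]
orientation: [0.131, -3.136, -0.0]
force: [-0.1, -0.7, 0.0]
opening: 0.06
gripper_force: 20.0
```

```bash
python3 -c "
from p import *
delta((.5896,.0200,.0695),.085)"
```

```text
at [0.5899 0.0196 0.1291] yaw 0.0835 tool delta [0.0001 0.0004 0.0596] turn -0.0015
```

Scaled: -0.045 m is -0.9, -0.04 m is -0.8, -0.0015 rad / 3.1416 = -0.0005.

Call:
{"method": "send_path", "body": {"motion": [[[0.05,0,0.008,0.6,-0.0005],[0.05,0,0,0.4,0],[0.05,0,0,0.18,0],[0.05,0,0,0,0],[0.05,0,0,0,0],[0.08,0,0,0,0],[0.085,0,0,0,0],[0.085,0,0,0,0],[0.085,0,0,0,0],[0.085,0,0,0,0],[0.085,0,0,0,0],[0.085,0,0,0,0],[0.085,0,0,-0.4,0],[0.085,0,0,-0.8,0],[0.085,0,0,-0.9,0],[0.085,0,0,-0.8,0],[0.085,0,0,0,0],[0.085,0,0,0,0],[0.085,0,0,0,0],[0.085,0,0,0,0]]], "grip_n": 20}}

```text
t: 31.4
tool_pos: [0.5896, 0.0201, 0.2131]
orientation: [0.132, -3.135, -0.001]
force: [-0.4, 0.3, -0.4]
opening: 0.085
gripper_force: 0.0
```

```bash
python3 -c "
from cyl import *
cyl('yellow',.470,.01,.062);cyl('blue',.504,.012,.065);cyl('red',.4637,.257,.042)
c=read_camera('side'); cv2.imwrite('pics/s3.png',cv2.resize(c['image'][130:280,200:400,::-1],None,fx=4,fy=4,interpolation=cv2.INTER_CUBIC))"
```

```text
scene yellow 244 x 0.4696 yaw 0.077 z 0.0641 rms 0.0019 y [-0.0194  0.0356] 0.0081
side yellow 284 x 0.47 yaw 0.055 z 0.0621 rms 0.0011 y [-0.0225  0.033 ] 0.0052
scene blue 113 x 0.5048 yaw 0.045 z 0.0673 rms 0.0019 y [-0.0157  0.0277] 0.006
side blue 185 x 0.5044 yaw 0.044 z 0.0653 rms 0.0012 y [-0.0176  0.0386] 0.0105
scene red 153 x 0.4631 yaw 0.143 z 0.0443 rms 0.002 y [0.2278 0.2747] 0.2513
side red 164 x 0.4635 yaw 0.12 z 0.042 rms 0.0012 y [0.2263 0.2765] 0.2514
```

View pics/s3.png

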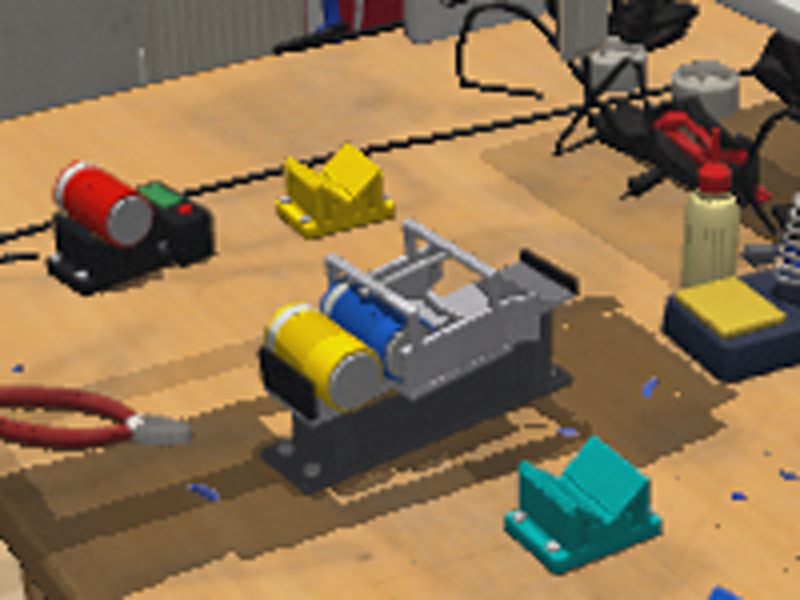

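The crop shows yellow at the stop with blue behind it, red on the tester and the robot clear of everything. Handing in.

```bash
python3 -c "
from plant import robot
print(robot.close_job())"
```

```text
the job is handed in; nothing more can be done
None
```

The job is handed in: the red cell is on the tester, yellow and blue are back in the rack in their original order, and no cell was dropped; the hand-in printed no verdict.

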